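Set a bamboo tube in the V-rest and swing the strap over

TASK

Make the long thick bamboo tube ready for scraping: set it down, without dropping it, in the two V notches of the wooden holding jig so that it lies centred with about equal overhang at both ends, and let go of it. Then swing the jig's wooden strap fully over the tube by its upright peg, up to its stop, and leave everything at rest.

Things in the scene. Friction and masses are not known exactly. Their poses are not given: they have to be found in the camera images.
- tube: Long thick bamboo tube, straw-coloured, 40 mm diameter, 180 mm long, two dark rings, about 0.16 kg, lying loose. Not wanted: a cane equally long but 22 mm thick, an offcut equally thick but 75 mm long; the three swap places. Origin on its axis at mid-length, 20 mm above the bench at the start; y axis along the tube, z up. Either end may go either way.
- jig: Pale wooden jig fixed to the bench: board 18 mm thick, x -67 to 138 mm, y -75 to 75 mm, with two V blocks, 24 mm thick at y = -50 and +50 mm (76 mm gap between for fingers), 80 mm wide in x. Origin on the bench under the middle of the gap, z up. V axis along y at x = 0; 45 degree faces, bottom 34 mm, shoulders 62 mm above the bench.
- seat (a point): Where the tube's middle belongs: on the V axis midway between the V blocks, 62 mm above the bench (the tube's axis height when seated in both notches; its top is then at 82 mm). Axes as the jig's.
- strap (a joint): Angle (rad) of the dark wooden strap about an upright pivot post (32 mm thick) at x = 105, y = 0 mm of the jig. 0: closed, along the jig's -x, over the gap; stop at -0.03. At angle a it points along (-cos a, sin a) in jig x, y. Starts open, 1.25 to 1.6. Bar 172 x 30 x 14 mm, top 104 mm, pad 86 mm above the bench, 4 mm over a seated tube. Light friction, 0.4 N at the peg; stays where left.
- strap_knob (a point): Middle of the strap's upright peg, a bamboo dowel 18 mm in diameter standing from 104 to 144 mm above the bench near the strap's free end. The point is on the peg's axis, 124 mm above the bench, and moves on a level circle of radius 150 mm about the pivot.
Things that resemble listed ones, but are neither listed nor needed, are in the scene too. Leave any green or yellow look-alike of the tube alone.

How it is judged:
On the way, in this order (a step that is already met when the one before it is completed fails the run):
1. the tube lies seated in both V notches, let go, with the strap still open (x of tube in the frame of jig between -0.01 and 0.01 m and y of tube in the frame of jig between -0.025 and 0.025 m and z of tube in the frame of jig between 0.056 and 0.068 m and angle between the y axis of tube and the y axis of jig, either way round below 0.12 rad and contact force between the fingers and tube below 0.2 N and value of joint strap above 0.8 rad), for 0.2 s.
2. the strap is swung over the seated tube (x of tube in the frame of jig between -0.01 and 0.01 m and y of tube in the frame of jig between -0.025 and 0.025 m and z of tube in the frame of jig between 0.056 and 0.068 m and angle between the y axis of tube and the y axis of jig, either way round below 0.12 rad and value of joint strap below 0.17 rad), for 0.2 s.
At the end, for the whole second after the job is handed in: The tube lies at rest in both V notches: its axis within 10 mm of the V axis sideways, within 6 mm of the seated height and within 7 degrees of its direction, its middle within 25 mm of the middle between the V blocks; the strap is within 0.17 rad (10 degrees) of fully closed (all of step 2 and contact force between the fingers and tube below 0.2 N and linear speed of tube below 0.02 m/s); the robot touches nothing.
It fails at once if the tube is dropped from more than about 4 cm (contact force between the fingers and tube below 0.2 N and linear speed of tube above 0.9 m/s).
It also fails if it takes over 45 s, if anything falls off the work surface, if the arm or the gripper's body presses on something with over 40 N, if the wrist force passes 120 N, or if a joint passes its speed limit or range.

ROBOT

A 7-joint arm with a two-finger parallel gripper is mounted at the origin on the work surface. World frame = base frame: x ahead of the robot, y to its left, z up, the work surface at z = 0. Lengths are in m, angles in rad, forces in N, time in s.
With the tool pointing down it reaches from about 0.4 to 0.925 m from the base axis. Payload 5.6 kg.
Tool frame: the origin (TCP) lies at the very end of the fingers, on their centre line; the grasp point (between the pads) lies 19 mm behind it (ctrl.grip_point_offset is the x of the grasp point in the tool frame, in m); x points along the fingers, y is the direction in which the jaws open and shut, and the axes are right-handed (so a half turn about x gives the same grasp; the last joint's range is limited). The gripper opens to 85 mm and grips with 20 to 120 N. Pads are 22 mm wide; open, the fingers measure 114 mm over their backs; the gripper's body (76 mm by 85 mm) begins 54 mm behind the grasp point. The pads swing forward as they close: fully open they stand 13 mm farther back than shut.
Start: joints at [-1.172, 0.468, -0.012, 1.603, 0.006, 1.071, -0.056], TCP at [0.278, 0.588, 0.231] pointing down, gripper open.
Joint ranges: [-2.53, 2.53], [-0.31, 2.02], [-1.57, 1.55], [0.28, 2.44], [-1.29, 4.43], [0.15, 1.84], [-2.92, 2.92]. Speed limits (rad/s): [2.57, 2.57, 3.14, 3.14, 3.14, 3.14, 3.14].

INTERFACE

Orientations are given as a 3x3 rotation matrix whose columns are the frame's x, y, z axes.
In Python, from workcell import ctrl, snapshot gives the robot as it stands.
- The arm moves only by the shell command python3 -m crank 'ROWS' [FORCE]. ROWS is JSON, a list of rows, each an object of numbers: "hand": the finger opening in m, from 0 to 0.0854; "x", "y", "z": the shift along the tool's x, y, z in m; "rx", "ry", "rz": the turn, a rotation vector about the tool's x, y, z in degrees. In form: [{"hand": .., "x": .., "y": .., "z": .., "rx": .., "ry": .., "rz": ..}, ...]. A call has exactly 10 rows; each row is the pose to reach, as a shift and turn from the pose measured when the call began, along the tool's axes at that moment; what a row does not reach only later rows make up. A row lasts 1/8 s, in which the tool goes at most 62.5 mm and 10.7 degrees, less where a joint would pass 70% of its speed; a pose out of reach is approached as far as the arm can. A call with a gripper value outside its range is refused whole. The fingers move at their own pace and stop on an object; FORCE is the grip in N (left out, the last holds). Time passes only in rows, so rows that repeat a pose let the fingers close, or fill a call up. It gives the time, the measured TCP pose, the force and the opening at its end, in the units of the state.
- ctrl.get_state(): the state, without advancing time (a new reading comes with each control period).
- snapshot(name): name is "scene" or "top"; returns a dict with "frame" (480x640x3 uint8, red, green, blue), "range_z" (480x640 float32, m along the optical axis (not along the pixel's ray), 0 where there is no reading), "camera_matrix" (3x3 intrinsics, pixels), "pose" (4x4, takes a point from camera to world coordinates). Camera axes: x right, y up, looking along -z (the intrinsics and any distortion apply to the point x, -y, -z); pixel columns grow to the right and rows downward; lengths in m; the calibration is good to about 2 mm. A picture is of the moment at which its call begins.
- ctrl.hand_in(): hands the job in, once; it reports no verdict.
The state is a dict: "time_s": time; "q": joint angles; "dq": joint speeds; "effort": joint torques, N m; "tool_pos": TCP position; "orientation": TCP orientation; "contact_force": force on the tool from outside, world axes, zero at the start; "torque": the same for the moment, N m; "gripper_width": finger opening in m.
Only numpy, scipy, OpenCV 4.12 (cv2) and the standard library are available. Lean on these libraries where they do the work, as an engineer would, in place of code of your own. Each camera call takes 0.05 s, during which the arm holds its last target.

## Working session

There is one attempt and no reset: what is moved stays moved. The work goes in short steps, Python scripts to look and compute and a shell command to move; the robot and the scene stay as the last step left them, time stands still between calls to the robot, and variables do not carry over. Pictures are saved under pics/ and viewed, and the job is handed in when it is done.

```bash
ls; mkdir -p pics
python3 - <<'E'
from workcell import ctrl, snapshot
import cv2,numpy as np
for n in("scene","top"):
    s=snapshot(n); cv2.imwrite(f"pics/{n}0.png",s["frame"][:,:,::-1]); print(n,s["camera_matrix"].tolist(),s["pose"].round(3).tolist()); np.savez(f"{n}0.npz",**s)
print(ctrl.get_state(),ctrl.grip_point_offset)
E
```

```text
pics
scene [[538.8696837895955, 0.0, 320.58556489459875], [0.0, 538.8696837895955, 237.3868848277077], [0.0, 0.0, 1.0]] [[-0.394, -0.756, 0.523, 0.994], [0.919, -0.33, 0.216, 0.22], [0.009, 0.566, 0.824, 0.991], [0.0, 0.0, 0.0, 1.0]]
top [[492.5545117975529, 0.0, 322.10815697224655], [0.0, 492.5545117975529, 239.8310931535728], [0.0, 0.0, 1.0]] [[0.02, 0.996, -0.092, 0.355], [-1.0, 0.02, -0.003, 0.0], [-0.001, 0.092, 0.996, 1.187], [0.0, 0.0, 0.0, 1.0]]
{'time_s': 0.1, 'q': array([-1.17200106,  0.46831085, -0.01161584,  1.60353938,  0.00602565,
        1.0714048 , -0.05629089]), 'dq': array([-0.00024875, -0.00193137, -0.00197537, -0.00157271,  0.00258179,
        0.00199971,  0.00014273]), 'effort': array([ 8.57836822e-04, -5.33520913e+01,  2.12871580e-02, -2.51962531e+01,
        1.13872826e-02,  4.27283841e-03,  7.11719366e-06]), 'tool_pos': array([0.27775757, 0.58710301, 0.23041625]), 'orientation': array([[-5.73179991e-04,  4.27590943e-01,  9.03972155e-01],
       [-1.52398182e-03,  9.03970880e-01, -4.27591306e-01],
       [-9.99998674e-01, -1.62272391e-03,  1.33502803e-04]]), 'contact_force': array([ 0.51665341, -1.32757415,  0.21989309]), 'torque': array([-0.00943764, -0.01436824, -0.00438291]), 'gripper_width': 0.08561333638625519} -0.0187
```

View pics/scene0.png

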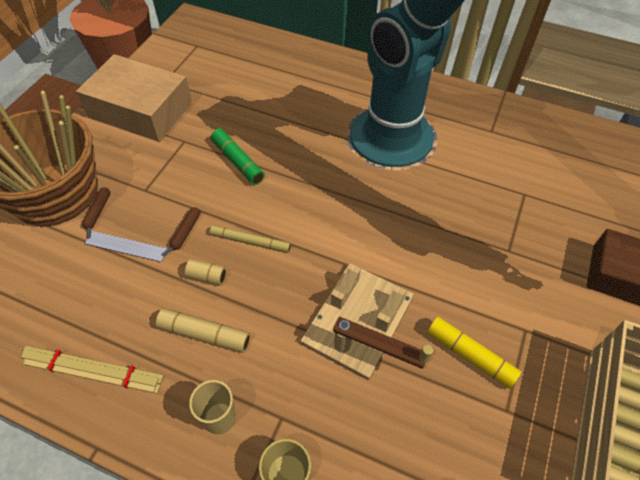

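View pics/top0.png

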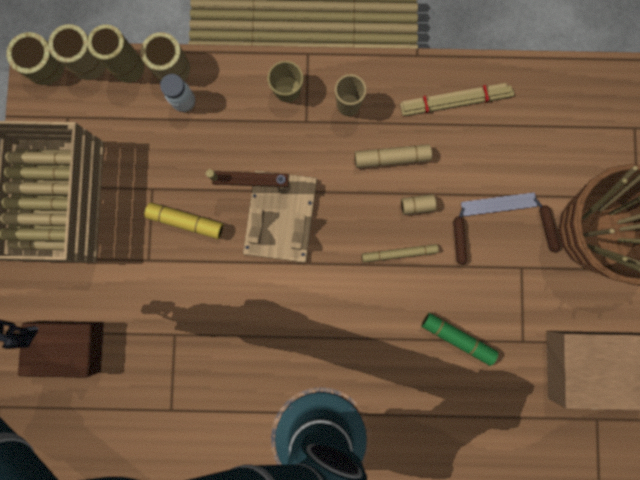

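Candidates, as scene / top pixels:
- long thick straw tube: (203,330) / (394,157)
- offcut, thick and short: (205,271) / (419,205)
- cane, thin: (250,238) / (400,254)
- green look-alike: (237,156) / (460,339)
- yellow look-alike: (475,352) / (184,221)

By the description I choose the tube at top (394,157). Next I measure it and check a close crop.

```bash
cat > h.py <<'E'
import numpy as np, cv2
def world(s,uv,z=None,depth=False):
    K=s["camera_matrix"];P=s["pose"];uv=np.atleast_2d(uv).astype(float)
    r=np.c_[(uv[:,0]-K[0,2])/K[0,0],-(uv[:,1]-K[1,2])/K[1,1],-np.ones(len(uv))]
    if depth:
        d=s["range_z"][uv[:,1].astype(int),uv[:,0].astype(int)]
        return (r*d[:,None])@P[:3,:3].T+P[:3,3]
    w=r@P[:3,:3].T
    return P[:3,3]+w*((z-P[2,3])/w[:,2])[:,None]
def proj(s,X):
    K=s["camera_matrix"];P=s["pose"];c=(np.atleast_2d(X)-P[:3,3])@P[:3,:3]
    return np.c_[K[0,0]*c[:,0]/-c[:,2]+K[0,2],K[1,1]*-c[:,1]/-c[:,2]+K[1,2]]
def cloud(s):
    v,u=np.mgrid[0:480,0:640]; return world(s,np.c_[u.ravel(),v.ravel()],depth=True).reshape(480,640,3)
E
python3 - <<'E'
from h import *
for n,box,jb in(("top",(340,135,450,180),(195,165,325,270)),("scene",(140,295,265,365),(290,255,445,385))):
    s=dict(np.load(f"{n}0.npz")); C=cloud(s)
    x0,y0,x1,y1=box; c=C[y0:y1,x0:x1]
    m=(c[...,2]>.010)&(c[...,2]<.06)
    p=c[m]; t=p[p[:,2]>0.02]
    rect=cv2.minAreaRect(t[:,:2].astype(np.float32)*1000)
    print(n,len(t),"rect",rect,"zmax",np.percentile(t[:,2],[50,95,99]))
    x0,y0,x1,y1=jb; c=C[y0:y1,x0:x1].reshape(-1,3)
    for a,b in((.012,.024),(.055,.068),(.095,.11),(.135,.15)):
        q=c[(c[:,2]>a)&(c[:,2]<b)]
        if len(q)>3: print(a,b,len(q),q.mean(0).round(4),cv2.minAreaRect(q[:,:2].astype(np.float32)*1000))
    f=s["frame"][...,::-1]
    cv2.imwrite(f"pics/{n}_jig.png",cv2.resize(f[jb[1]:jb[3],jb[0]:jb[2]],None,fx=5,fy=5,interpolation=cv2.INTER_CUBIC))
    cv2.imwrite(f"pics/{n}_tube.png",cv2.resize(f[box[1]:box[3],box[0]:box[2]],None,fx=5,fy=5,interpolation=cv2.INTER_CUBIC))
E
```

```text
top 1252 rect ((671.4473266601562, -162.04995727539062), (40.5422248840332, 181.2770233154297), 6.668245315551758) zmax [0.03714131 0.04218123 0.04421901]
0.012 0.024 3933 [0.5145 0.1025 0.0181] ((528.443359375, 165.9843292236328), (271.318115234375, 205.96482849121094), 83.74834442138672)
0.055 0.068 371 [0.4911 0.1085 0.0609] ((518.0083618164062, 105.90892028808594), (123.84963989257812, 143.41575622558594), 83.7818374633789)
0.095 0.11 1006 [0.5906 0.1643 0.1037] ((591.7347412109375, 167.252685546875), (170.7394256591797, 31.124732971191406), 89.29230499267578)
0.135 0.15 58 [0.5923 0.2475 0.1434] ((592.5769653320312, 247.70989990234375), (15.946501731872559, 16.701566696166992), 29.643098831176758)
scene 1856 rect ((671.8919677734375, -158.7706298828125), (40.45709991455078, 182.12159729003906), 6.783625602722168) zmax [0.03603969 0.0406323  0.04192649]
0.012 0.024 4691 [0.5329 0.1089 0.0172] ((526.43115234375, 156.62548828125), (246.48753356933594, 207.6069793701172), 83.88119506835938)
0.055 0.068 495 [0.4968 0.1132 0.06  ] ((525.8616943359375, 108.11143493652344), (124.57839965820312, 162.73910522460938), 83.4865493774414)
0.095 0.11 1573 [0.5943 0.1681 0.1028] ((592.4517211914062, 171.24537658691406), (173.94287109375, 32.47273254394531), 89.13306427001953)
0.135 0.15 95 [0.5947 0.2511 0.1425] ((594.173095703125, 251.2174835205078), (16.86799430847168, 17.058115005493164), 29.44801139831543)
```

View pics/top_jig.png

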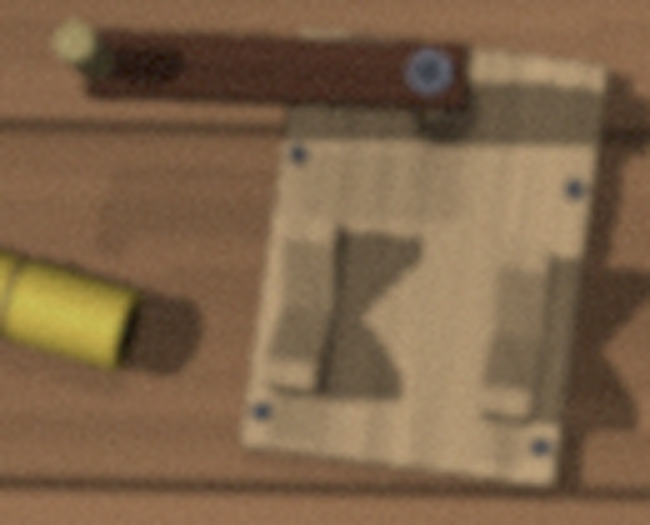

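View pics/scene_jig.png

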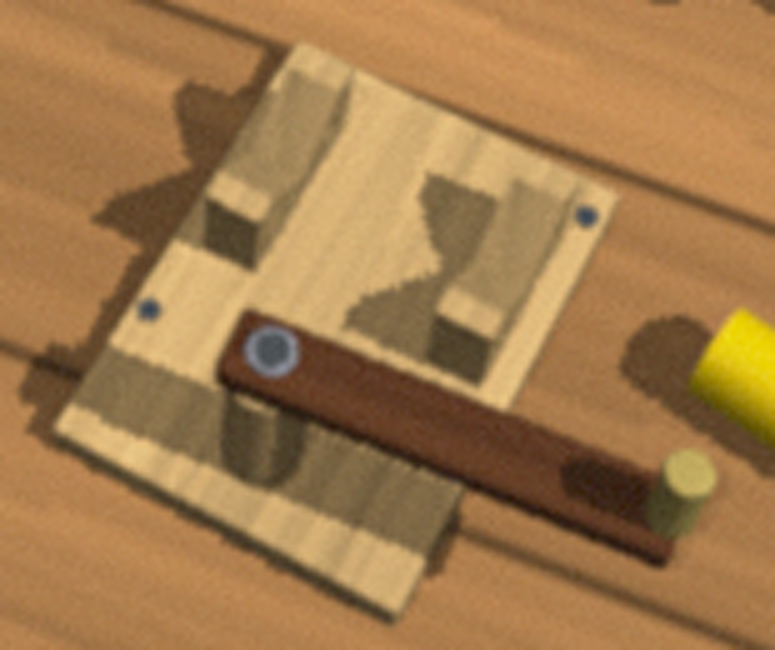

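View pics/top_tube.png

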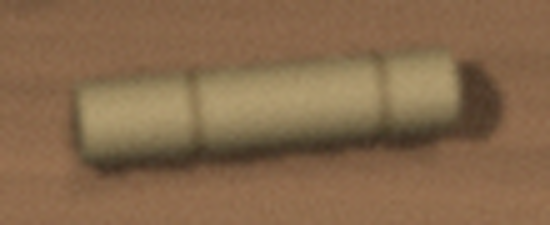

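The crop shows a long thick straw tube with two dark rings, measuring 181 x 40.5 mm, so the choice is confirmed. The jig lies at a yaw of about -6°. Its corners, pivot bolt and peg are clear in both views, and I fit the pose from those.

Run:
```python
from h import *
J=np.array([[-67,75],[-67,-75],[138,-75]])/1000
px={"top":((195,165),[(243,445),(555,485),(605,66)],(429,70),(75,40)),"scene":((290,255),[(620,195),(302,42),(55,432)],(271,351),(690,472))}
for n,(o,cs,bolt,peg) in px.items():
    s=dict(np.load(f"{n}0.npz")); f=lambda p:np.array(p)/5-0.4+o
    W=world(s,f(cs),.018)[:,:2]; B=world(s,f([bolt]),.106)[0,:2]; P=world(s,f([peg]),.144)[0,:2]
    print(n,W.round(4).tolist(),"sizes",np.linalg.norm(W[0]-W[1]),np.linalg.norm(W[1]-W[2]),"bolt",B,"peg",P,"r",np.linalg.norm(P-B))
    A=np.vstack([J,[.105,0]]);Q=np.vstack([W,B]);a=A-A.mean(0);q=Q-Q.mean(0)
    th=np.arctan2((a[:,0]*q[:,1]-a[:,1]*q[:,0]).sum(),(a*q).sum());R=np.array([[np.cos(th),-np.sin(th)],[np.sin(th),np.cos(th)]])
    t=Q.mean(0)-R@A.mean(0); print("  yaw",np.degrees(th),"origin",t,"res",(Q-(A@R.T+t)).round(4).tolist())
    d=R.T@(P-B);print("  strap",np.arctan2(d[1],-d[0]))
    # shoulder check by height
    C=cloud(s).reshape(-1,3);L=(C[:,:2]-t)@R
    k=(C[:,2]>.056)&(C[:,2]<.067)&(abs(L[:,0])<.06)&(abs(L[:,1])<.08);l=L[k]
    for sg in(1,-1):
        z=l[l[:,1]*sg>0]; print("  block",len(z),z.min(0).round(3),z.max(0).round(3))
    # V groove axis: lower faces heights
    k=(C[:,2]>.038)&(C[:,2]<.052)&(abs(L[:,0])<.03)&(abs(abs(L[:,1])-.05)<.012)
    for lo,hi in((-.03,0),(0,.03)):
        kk=k&(L[:,0]>lo)&(L[:,0]<hi)
        if kk.sum()>3: print("  face",kk.sum(),"x-+z offset",np.median(C[kk,2]-.034-abs(L[kk,0])))
```

```text
top [[0.4272, 0.1906], [0.4111, 0.0418], [0.6137, 0.0224]] sizes 0.1496584050215477 0.20351083066269993 bolt [0.59089451 0.09916427] peg [0.59273512 0.24857823] r 0.14942529787941927
  yaw -5.8229028501756455 origin [0.48552102 0.10992004] res [[0.0007, -0.0007], [-0.0001, -0.0003], [-0.0015, 0.0011], [0.0009, -0.0001]]
  strap 1.4814857612460672
  block 167 [-0.039  0.037] [0.042 0.061]
  block 167 [-0.039 -0.063] [ 0.041 -0.038]
  face 115 x-+z offset 0.0009057717883982162
  face 137 x-+z offset -0.0015459904155432497
scene [[0.429, 0.1947], [0.4125, 0.0483], [0.6157, 0.0255]] sizes 0.14728051927419136 0.20448219311856444 bolt [0.59078289 0.10122246] peg [0.59334701 0.25133349] r 0.15013292678960966
  yaw -6.376545694316021 origin [0.48697397 0.11408801] res [[0.0003, -0.0014], [0.0004, 0.0013], [-0.0001, 0.0012], [-0.0005, -0.0012]]
  strap 1.4765844170301576
  block 209 [-0.041  0.037] [0.041 0.061]
  block 208 [-0.042 -0.064] [ 0.041 -0.038]
  face 223 x-+z offset -0.0015466518737944756
  face 87 x-+z offset -0.0005256871591954419
```

```bash
python3 -m crank '[{"hand":0.0854,"y":-0.020,"z":0.030,"rx":5},{"hand":0.0854,"y":-0.050,"z":0.067,"rx":11},{"hand":0.0854,"y":-0.081,"z":0.108,"rx":18},{"hand":0.0854,"y":-0.112,"z":0.149,"rx":25},{"hand":0.0854,"y":-0.143,"z":0.190,"rx":32},{"hand":0.0854,"y":-0.174,"z":0.231,"rx":39},{"hand":0.0854,"y":-0.205,"z":0.272,"rx":46},{"hand":0.0854,"y":-0.236,"z":0.313,"rx":52},{"hand":0.0854,"y":-0.267,"z":0.354,"rx":56},{"hand":0.0854,"y":-0.298,"z":0.395,"rx":58}]' 40
cat > tgt.py <<'E'
import sys,numpy as np
from scipy.spatial.transform import Rotation as Ro
from workcell import ctrl
def rel(x,y,z,yaw=None):
    s=ctrl.get_state();R=s["orientation"];d=R.T@(np.array([x,y,z])-s["tool_pos"])
    print("t",s["time_s"],"pos",s["tool_pos"].round(4),"yaw(y)",np.degrees(np.arctan2(R[1,1],R[0,1])).round(2),"tilt",R[:2,0].round(4),"F",s["contact_force"].round(2),"w",round(s["gripper_width"],4),"q",s["q"].round(2))
    print("shift",d.round(4))
    if yaw is not None:
        a=np.radians(yaw);T=np.c_[[0,0,-1],[np.cos(a),np.sin(a),0],np.cross([0,0,-1],[np.cos(a),np.sin(a),0])]
        print("turn",np.degrees(Ro.from_matrix(R.T@T).as_rotvec()).round(2))
if __name__=="__main__": rel(*map(float,sys.argv[1:]))
E
python3 tgt.py .672 -.1605 .15 6.7
```

```text
t 0.1 pos [0.2778 0.5871 0.2304] yaw(y) 64.69 tilt [-0.0006 -0.0015] F [ 0.52 -1.33  0.22] w 0.0856 q [-1.17  0.47 -0.01  1.6   0.01  1.07 -0.06]
shift [ 0.0813 -0.5071  0.676 ]
turn [5.799e+01 5.000e-02 8.000e-02]invalid input
```

```bash
python3 -m crank '[{"hand":0.085,"x":0,"y":-0.020,"z":0.030,"rx":5,"ry":0,"rz":0},{"hand":0.085,"x":0,"y":-0.050,"z":0.067,"rx":11,"ry":0,"rz":0},{"hand":0.085,"x":0,"y":-0.081,"z":0.108,"rx":18,"ry":0,"rz":0},{"hand":0.085,"x":0,"y":-0.112,"z":0.149,"rx":25,"ry":0,"rz":0},{"hand":0.085,"x":0,"y":-0.143,"z":0.190,"rx":32,"ry":0,"rz":0},{"hand":0.085,"x":0,"y":-0.174,"z":0.231,"rx":39,"ry":0,"rz":0},{"hand":0.085,"x":0,"y":-0.205,"z":0.272,"rx":46,"ry":0,"rz":0},{"hand":0.085,"x":0,"y":-0.236,"z":0.313,"rx":52,"ry":0,"rz":0},{"hand":0.085,"x":0,"y":-0.267,"z":0.354,"rx":56,"ry":0,"rz":0},{"hand":0.085,"x":0,"y":-0.298,"z":0.395,"rx":58,"ry":0,"rz":0}]' 40; python3 tgt.py .672 -.1605 .15 6.7
```

```text
time_s: 1.35
tool_pos: [0.5077, 0.1473, 0.2308]
orientation: [[-0.001, 0.993, 0.115], [-0.001, 0.115, -0.993], [-1.0, -0.001, 0.001]]
contact_force: [0.7, 1.4, 1.3]
gripper_width: 0.0853
t 1.35 pos [0.5077 0.1473 0.2308] yaw(y) 6.62 tilt [-0.0008 -0.0015] F [0.65 1.37 1.27] w 0.0853 q [-0.66  0.27  0.37  1.92 -0.11  0.98 -0.12]
shift [0.0811 0.1278 0.3246]
turn [-0.08  0.08  0.06]
```

```bash
python3 -m crank '[{"hand":0.085,"x":0.005,"y":0.012,"z":0.030,"rx":0,"ry":0,"rz":0},{"hand":0.085,"x":0.015,"y":0.030,"z":0.076,"rx":0,"ry":0,"rz":0},{"hand":0.085,"x":0.030,"y":0.049,"z":0.125,"rx":0,"ry":0,"rz":0},{"hand":0.085,"x":0.045,"y":0.069,"z":0.175,"rx":0,"ry":0,"rz":0},{"hand":0.085,"x":0.060,"y":0.088,"z":0.225,"rx":0,"ry":0,"rz":0},{"hand":0.085,"x":0.080,"y":0.107,"z":0.272,"rx":0,"ry":0,"rz":0},{"hand":0.085,"x":0.095,"y":0.120,"z":0.305,"rx":0,"ry":0,"rz":0},{"hand":0.085,"x":0.110,"y":0.127,"z":0.324,"rx":0,"ry":0,"rz":0},{"hand":0.085,"x":0.120,"y":0.128,"z":0.325,"rx":0,"ry":0,"rz":0},{"hand":0.085,"x":0.120,"y":0.128,"z":0.325,"rx":0,"ry":0,"rz":0}]' 40; python3 tgt.py .672 -.1605 .004 6.7
python3 - <<'E'
from workcell import snapshot
import cv2
for n in("scene","top"):
    s=snapshot(n);f=s["frame"][...,::-1]
    y,x=(200,80) if n=="scene" else (80,320)
    cv2.imwrite(f"pics/{n}1.png",cv2.resize(f[y:y+190,x:x+250],None,fx=3,fy=3))
E
```

```text
time_s: 2.6
tool_pos: [0.6714, -0.1595, 0.1099]
orientation: [[-0.003, 0.993, 0.116], [-0.0, 0.116, -0.993], [-1.0, -0.003, -0.0]]
contact_force: [-0.3, -0.0, -0.8]
gripper_width: 0.0853
t 2.6 pos [ 0.6714 -0.1595  0.1099] yaw(y) 6.67 tilt [-0.0033 -0.0002] F [-0.27 -0.03 -0.79] w 0.0853 q [-0.09  0.69  0.4   1.6  -0.31  0.92  0.54]
shift [0.1059 0.0009 0.0011]
turn [-0.03 -0.01  0.19]
```

View pics/scene1.png

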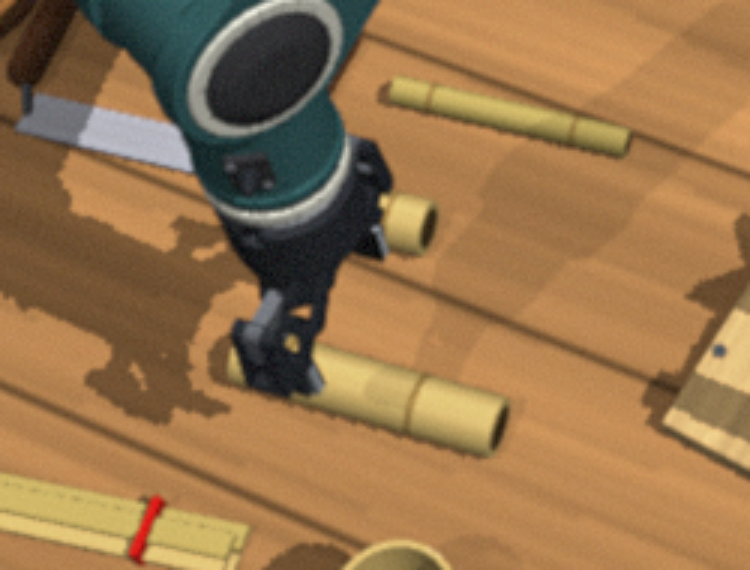

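View pics/top1.png

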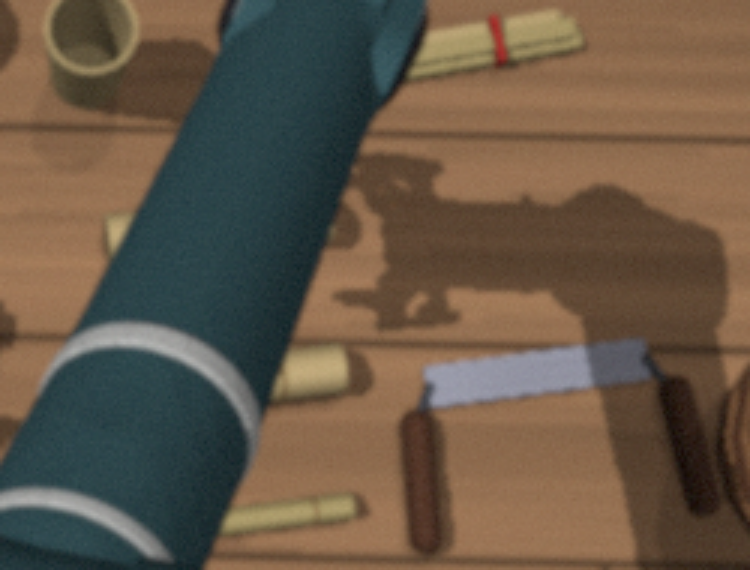

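The scene picture shows the open fingers straddling the tube, with the offcut at scene (215,272) clear behind them. The arm hides the tube's middle in the top view. I descend next.

```bash
python3 -m crank '[{"hand":0.085,"x":0.020,"y":0.001,"z":0.001,"rx":0,"ry":0,"rz":0},{"hand":0.085,"x":0.045,"y":0.001,"z":0.001,"rx":0,"ry":0,"rz":0},{"hand":0.085,"x":0.070,"y":0.001,"z":0.001,"rx":0,"ry":0,"rz":0},{"hand":0.085,"x":0.090,"y":0.001,"z":0.001,"rx":0,"ry":0,"rz":0},{"hand":0.085,"x":0.100,"y":0.001,"z":0.001,"rx":0,"ry":0,"rz":0},{"hand":0.085,"x":0.105,"y":0.001,"z":0.001,"rx":0,"ry":0,"rz":0},{"hand":0.085,"x":0.105,"y":0.001,"z":0.001,"rx":0,"ry":0,"rz":0},{"hand":0.030,"x":0.105,"y":0.001,"z":0.001,"rx":0,"ry":0,"rz":0},{"hand":0.030,"x":0.105,"y":0.001,"z":0.001,"rx":0,"ry":0,"rz":0},{"hand":0.030,"x":0.105,"y":0.001,"z":0.001,"rx":0,"ry":0,"rz":0}]' 40; python3 tgt.py .672 -.1605 .004 6.7
```

```text
time_s: 3.95
tool_pos: [0.6738, -0.1603, 0.0072]
orientation: [[0.0, 0.993, 0.117], [-0.001, 0.117, -0.993], [-1.0, 0.0, 0.001]]
contact_force: [-1.6, -0.1, 2.7]
gripper_width: 0.0387
t 3.95 pos [ 0.6738 -0.1603  0.0072] yaw(y) 6.72 tilt [ 0.0003 -0.0007] F [-1.63 -0.05  2.73] w 0.0387 q [-0.05  0.82  0.35  1.62 -0.37  0.76  0.58]
shift [ 0.0032 -0.0018  0.    ]
turn [ 0.02  0.04 -0.01]
```

```bash
python3 -m crank '[{"hand":0.030,"x":0,"y":0,"z":0,"rx":0,"ry":0,"rz":0},{"hand":0.030,"x":0,"y":0,"z":0,"rx":0,"ry":0,"rz":0},{"hand":0.030,"x":-0.010,"y":0,"z":0,"rx":0,"ry":0,"rz":0},{"hand":0.030,"x":-0.030,"y":0,"z":0,"rx":0,"ry":0,"rz":0},{"hand":0.030,"x":-0.055,"y":0,"z":0,"rx":0,"ry":0,"rz":0},{"hand":0.030,"x":-0.080,"y":0,"z":0,"rx":0,"ry":0,"rz":0},{"hand":0.030,"x":-0.105,"y":0,"z":0,"rx":0,"ry":0,"rz":0},{"hand":0.030,"x":-0.125,"y":0,"z":0,"rx":0,"ry":0,"rz":0},{"hand":0.030,"x":-0.130,"y":0,"z":0,"rx":0,"ry":0,"rz":0},{"hand":0.030,"x":-0.130,"y":0,"z":0,"rx":0,"ry":0,"rz":0}]' 40; python3 tgt.py .486 .112 .135 -6.1
python3 - <<'E'
from workcell import snapshot
import cv2
n="scene";s=snapshot(n);f=s["frame"][...,::-1]
cv2.imwrite(f"pics/{n}2.png",cv2.resize(f[180:400,60:310],None,fx=3,fy=2.7))
E
```

```text
time_s: 5.2
tool_pos: [0.6736, -0.1601, 0.1373]
orientation: [[0.0, 0.993, 0.117], [-0.001, 0.117, -0.993], [-1.0, 0.0, 0.001]]
contact_force: [-0.1, 0.5, -1.3]
gripper_width: 0.0387
t 5.2 pos [ 0.6736 -0.1601  0.1373] yaw(y) 6.72 tilt [ 0.0003 -0.0006] F [-0.11  0.52 -1.33] w 0.0387 q [-0.09  0.66  0.41  1.58 -0.3   0.96  0.53]
shift [ 0.0021 -0.1545 -0.2922]
turn [12.82  0.03 -0.02]
```

View pics/scene2.png

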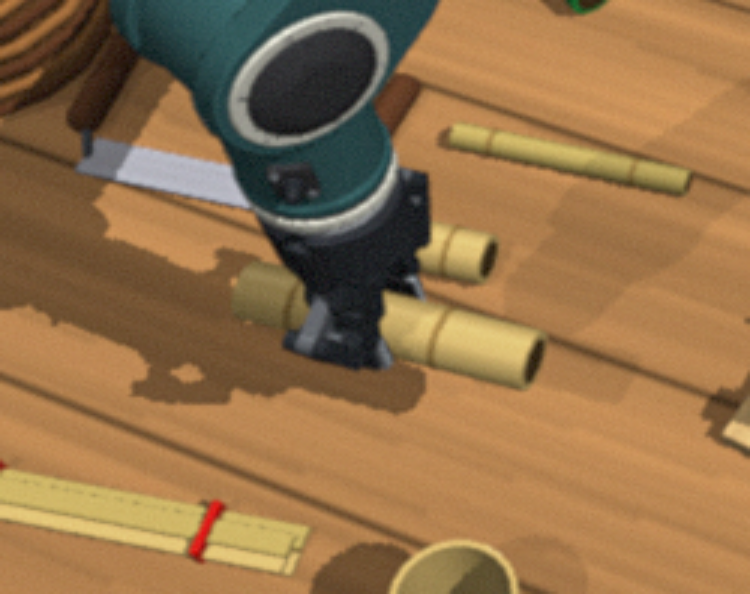

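The tube is held level at its middle, around scene (190,297). I carry it over the jig.

```bash
python3 -m crank '[{"hand":0.030,"x":0,"y":-0.010,"z":-0.018,"rx":1,"ry":0,"rz":0},{"hand":0.030,"x":0,"y":-0.025,"z":-0.048,"rx":3,"ry":0,"rz":0},{"hand":0.030,"x":0,"y":-0.047,"z":-0.088,"rx":5,"ry":0,"rz":0},{"hand":0.030,"x":0,"y":-0.070,"z":-0.132,"rx":7,"ry":0,"rz":0},{"hand":0.030,"x":0,"y":-0.093,"z":-0.176,"rx":9,"ry":0,"rz":0},{"hand":0.030,"x":0,"y":-0.116,"z":-0.218,"rx":11,"ry":0,"rz":0},{"hand":0.030,"x":0,"y":-0.136,"z":-0.256,"rx":12.8,"ry":0,"rz":0},{"hand":0.030,"x":0,"y":-0.149,"z":-0.282,"rx":12.8,"ry":0,"rz":0},{"hand":0.030,"x":0,"y":-0.1545,"z":-0.292,"rx":12.8,"ry":0,"rz":0},{"hand":0.030,"x":0,"y":-0.1545,"z":-0.292,"rx":12.8,"ry":0,"rz":0}]' 40; python3 tgt.py .486 .112 .051 -6.1
python3 - <<'E'
from workcell import snapshot
import cv2,numpy as np
from h import *
for n in ("scene","top"):
    s=snapshot(n);f=s["frame"][...,::-1];np.savez(f"{n}3.npz",**s)
    x,y=(240,180) if n=="scene" else (180,130)
    cv2.imwrite(f"pics/{n}3.png",cv2.resize(f[y:y+200,x:x+250],None,fx=3,fy=3))
E
```

```text
time_s: 6.5
tool_pos: [0.4855, 0.1119, 0.1363]
orientation: [[-0.001, 0.994, -0.105], [-0.001, -0.105, -0.994], [-1.0, -0.001, 0.001]]
contact_force: [-0.7, -0.3, -1.6]
gripper_width: 0.0388
t 6.5 pos [0.4855 0.1119 0.1363] yaw(y) -6.03 tilt [-0.0014 -0.0009] F [-0.71 -0.28 -1.63] w 0.0388 q [-0.68  0.36  0.46  2.07 -0.23  0.76 -0.18]
shift [ 0.0853  0.0006 -0.0003]
turn [0.07 0.06 0.08]
```

View pics/scene3.png

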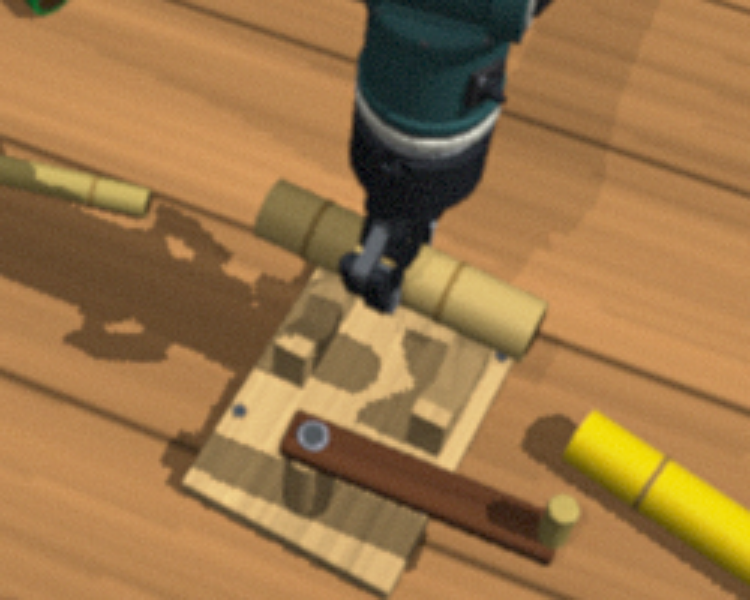

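View pics/top3.png

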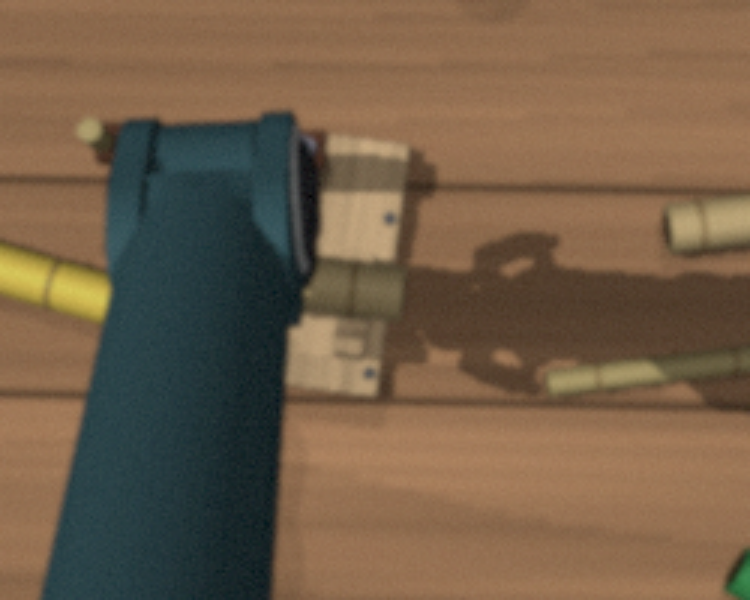

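The tube hangs above both V blocks, with its ends at about scene (330,247) and (418,292). I measure it in the jig frame before lowering.

```bash
cat > tb.py <<'E'
from h import *
def tube(s,t,yaw,zlo,zhi):
    # straw-coloured points in the jig frame between heights
    th=np.radians(yaw);R=np.array([[np.cos(th),-np.sin(th)],[np.sin(th),np.cos(th)]])
    C=cloud(s).reshape(-1,3);h=cv2.cvtColor(s["frame"],cv2.COLOR_RGB2HSV).reshape(-1,3)
    L=np.c_[(C[:,:2]-t)@R,C[:,2]]
    k=(L[:,2]>zlo)&(L[:,2]<zhi)&(abs(L[:,0])<.035)&(abs(L[:,1])<.13)&(h[:,0]>15)&(h[:,0]<35)&(h[:,1]>40)
    l=L[k]; r=cv2.minAreaRect((l[:,:2]*1000).astype(np.float32))
    print(len(l),"rect",np.round(r[0],1),np.round(r[1],1),round(r[2],2),"y",np.percentile(l[:,1],[.5,99.5]).round(4),"ztop",np.percentile(l[:,2],98).round(4))
    for a,b in((-.09,-.065),(-.035,.035),(.04,.085)):
        m=l[(l[:,1]>a)&(l[:,1]<b)]
        if len(m)>20: print("  y",a,b,len(m),"x range",np.percentile(m[:,0],[1,99]).round(4),"ztop",np.percentile(m[:,2],98).round(4))
E
python3 - <<'E'
from tb import *
tube(dict(np.load("scene3.npz")),np.array([.48697,.1141]),-6.2,.135,.19)
tube(dict(np.load("top3.npz")),np.array([.4855,.1099]),-6.0,.135,.19)
E
```

```text
1785 rect [ 5.6 -0.3] [ 56.9 181.2] 0.94 y [-0.0901  0.0899] ztop 0.1703
  y -0.09 -0.065 278 x range [-0.0142  0.0202] ztop 0.1702
  y -0.035 0.035 422 x range [-0.0187  0.0326] ztop 0.1705
  y 0.04 0.085 573 x range [-0.016   0.0202] ztop 0.17
587 rect [  1.6 -57.1] [67.3 40.1] 89.49 y [-0.0905 -0.0238] ztop 0.1717
  y -0.09 -0.065 226 x range [-0.0179  0.0203] ztop 0.1719
  y -0.035 0.035 85 x range [-0.0179  0.0197] ztop 0.1717
```

In the jig frame the tube sits at x about 0–1 mm and y about 0, parallel to the V axis, with its axis 150 mm up. I lower it 88 mm, the last part slowly.

```bash
python3 -m crank '[{"hand":0.030,"x":0.015,"y":0,"z":0,"rx":0,"ry":0,"rz":0},{"hand":0.030,"x":0.035,"y":0,"z":0,"rx":0,"ry":0,"rz":0},{"hand":0.030,"x":0.052,"y":0,"z":0,"rx":0,"ry":0,"rz":0},{"hand":0.030,"x":0.065,"y":0,"z":0,"rx":0,"ry":0,"rz":0},{"hand":0.030,"x":0.073,"y":0,"z":0,"rx":0,"ry":0,"rz":0},{"hand":0.030,"x":0.079,"y":0,"z":0,"rx":0,"ry":0,"rz":0},{"hand":0.030,"x":0.083,"y":0,"z":0,"rx":0,"ry":0,"rz":0},{"hand":0.030,"x":0.086,"y":0,"z":0,"rx":0,"ry":0,"rz":0},{"hand":0.030,"x":0.087,"y":0,"z":0,"rx":0,"ry":0,"rz":0},{"hand":0.030,"x":0.088,"y":0,"z":0,"rx":0,"ry":0,"rz":0}]' 40; python3 tgt.py .486 .112 .048 -6.1
python3 - <<'E'
from workcell import snapshot
from tb import *
s=snapshot("scene");f=s["frame"][...,::-1]
cv2.imwrite("pics/scene4.png",cv2.resize(f[200:390,260:460],None,fx=3,fy=3))
tube(s,np.array([.48697,.1141]),-6.2,.064,.12)
E
```

```text
time_s: 7.85
tool_pos: [0.4863, 0.1108, 0.0502]
orientation: [[-0.001, 0.994, -0.108], [0.0, -0.108, -0.994], [-1.0, -0.001, -0.0]]
contact_force: [-8.1, -2.0, 25.5]
gripper_width: 0.0388
t 7.85 pos [0.4863 0.1108 0.0502] yaw(y) -6.17 tilt [-0.0008  0.0003] F [-8.07 -2.01 25.46] w 0.0388 q [-0.6   0.52  0.38  2.11 -0.34  0.58 -0.08]
shift [ 0.0022 -0.0005 -0.0012]
turn [-0.07 -0.01  0.05]
1452 rect [ 2.3 -1.4] [181.   63.9] 89.87 y [-0.0907  0.0886] ztop 0.0863
  y -0.09 -0.065 231 x range [-0.0154  0.0214] ztop 0.0845
  y -0.035 0.035 365 x range [-0.0209  0.0297] ztop 0.1165
  y 0.04 0.085 459 x range [-0.0152  0.0212] ztop 0.0845
```

View pics/scene4.png

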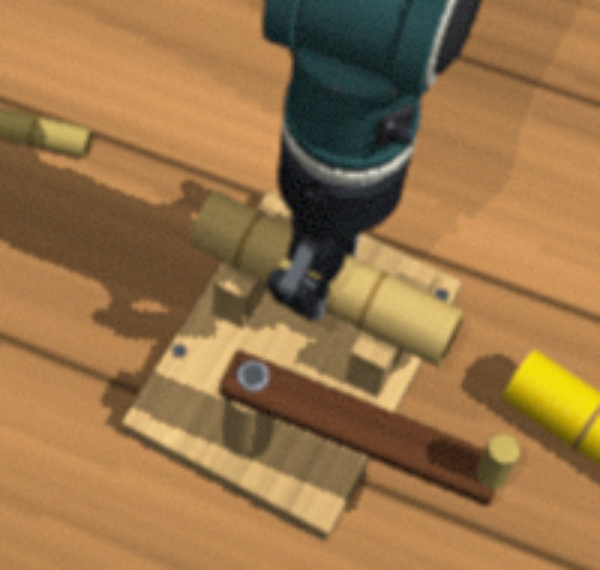

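The tube is in both notches. It touches the +x faces first (Fx -8 N, Fz 25 N) and its top is about 2 mm high. I ease 1.5 mm toward -x, let go gently and rise.

```bash
python3 -m crank '[{"hand":0.030,"x":-0.001,"y":-0.001,"z":0,"rx":0,"ry":0,"rz":0},{"hand":0.030,"x":-0.001,"y":-0.0015,"z":0,"rx":0,"ry":0,"rz":0},{"hand":0.030,"x":0.0,"y":-0.0015,"z":0,"rx":0,"ry":0,"rz":0},{"hand":0.045,"x":0.0,"y":-0.0015,"z":0,"rx":0,"ry":0,"rz":0},{"hand":0.055,"x":0.0,"y":-0.0015,"z":0,"rx":0,"ry":0,"rz":0},{"hand":0.070,"x":0.0,"y":-0.0015,"z":0,"rx":0,"ry":0,"rz":0},{"hand":0.080,"x":0.0,"y":-0.0015,"z":0,"rx":0,"ry":0,"rz":0},{"hand":0.080,"x":0.0,"y":-0.0015,"z":0,"rx":0,"ry":0,"rz":0},{"hand":0.080,"x":0.0,"y":-0.0015,"z":0,"rx":0,"ry":0,"rz":0},{"hand":0.080,"x":0.0,"y":-0.0015,"z":0,"rx":0,"ry":0,"rz":0}]' 40; python3 tgt.py .486 .112 .20 -6.1
python3 - <<'E'
from workcell import snapshot
from tb import *
s=snapshot("scene");tube(s,np.array([.48697,.1141]),-6.2,.064,.12)
E
```

```text
time_s: 9.15
tool_pos: [0.4848, 0.1109, 0.0503]
orientation: [[-0.001, 0.994, -0.108], [0.0, -0.108, -0.994], [-1.0, -0.001, -0.0]]
contact_force: [-0.2, 0.5, 0.3]
gripper_width: 0.0798
t 9.15 pos [0.4848 0.1109 0.0503] yaw(y) -6.18 tilt [-0.0007  0.0004] F [-0.21  0.46  0.26] w 0.0798 q [-0.6   0.51  0.38  2.11 -0.34  0.58 -0.08]
shift [-0.1497  0.0009 -0.0012]
turn [-0.08 -0.02  0.04]
1393 rect [ 0.2 -1.4] [ 67.7 180.9] 0.07 y [-0.0906  0.0887] ztop 0.0838
  y -0.09 -0.065 225 x range [-0.0169  0.0196] ztop 0.0839
  y -0.035 0.035 328 x range [-0.0162  0.0201] ztop 0.0842
  y 0.04 0.085 452 x range [-0.0179  0.0202] ztop 0.0834
```

Released with zero force; the tube is seated at x≈0, y≈-1 mm. I rise straight up.

```bash
python3 -m crank '[{"hand":0.080,"x":-0.010,"y":0,"z":0,"rx":0,"ry":0,"rz":0},{"hand":0.080,"x":-0.030,"y":0,"z":0,"rx":0,"ry":0,"rz":0},{"hand":0.080,"x":-0.060,"y":0,"z":0,"rx":0,"ry":0,"rz":0},{"hand":0.080,"x":-0.095,"y":0,"z":0,"rx":0,"ry":0,"rz":0},{"hand":0.080,"x":-0.130,"y":0,"z":0,"rx":0,"ry":0,"rz":0},{"hand":0.080,"x":-0.155,"y":0,"z":0,"rx":0,"ry":0,"rz":0},{"hand":0.080,"x":-0.160,"y":0,"z":0,"rx":0,"ry":0,"rz":0},{"hand":0.060,"x":-0.160,"y":0,"z":0,"rx":0,"ry":0,"rz":0},{"hand":0.040,"x":-0.160,"y":0,"z":0,"rx":0,"ry":0,"rz":0},{"hand":0.040,"x":-0.160,"y":0,"z":0,"rx":0,"ry":0,"rz":0}]' 40; python3 tgt.py .5935 .30 .21 -6.1
python3 - <<'E'
from workcell import snapshot
from tb import *
for n,t,a in(("scene",np.array([.48697,.1141]),-6.2),("top",np.array([.4855,.1099]),-6.)):
  s=snapshot(n);tube(s,t,a,.064,.12)
  C=cloud(s).reshape(-1,3);k=(C[:,2]>.136)&(C[:,2]<.15)&(abs(C[:,0]-.593)<.03)&(abs(C[:,1]-.25)<.03);print("peg",k.sum(),C[k].mean(0))
E
```

```text
time_s: 10.45
tool_pos: [0.4845, 0.1107, 0.2094]
orientation: [[-0.002, 0.994, -0.108], [-0.001, -0.108, -0.994], [-1.0, -0.002, 0.001]]
contact_force: [-0.1, -0.8, 0.2]
gripper_width: 0.04
t 10.45 pos [0.4845 0.1107 0.2094] yaw(y) -6.18 tilt [-0.0024 -0.0005] F [-0.1  -0.79  0.19] w 0.04 q [-0.73  0.25  0.51  2.02 -0.15  0.92 -0.25]
shift [-0.001  0.088 -0.2  ]
turn [-0.08  0.05  0.13]
1752 rect [ 0.8 -1.3] [180.5  62. ] 89.26 y [-0.0903  0.0885] ztop 0.0838
  y -0.09 -0.065 230 x range [-0.0166  0.0199] ztop 0.0837
  y -0.035 0.035 666 x range [-0.0167  0.0201] ztop 0.0841
  y 0.04 0.085 461 x range [-0.0173  0.0203] ztop 0.0837
peg 98 [0.59463283 0.25095059 0.14206838]
631 rect [ -0.5 -50.5] [81.3 68.4] 88.98 y [-0.0907 -0.0107] ztop 0.0854
  y -0.09 -0.065 189 x range [-0.0186  0.0196] ztop 0.0856
  y -0.035 0.035 181 x range [-0.0186  0.0194] ztop 0.0854
peg 1 [0.59404593 0.25655047 0.14334639]
```

The tube sits at x≈0, y≈-1.5 mm with its top near 83 mm, and the strap is still open. I go above the peg next, jaws across the strap, fingers 50 mm open.

```bash
python3 -m crank '[{"hand":0.050,"x":0,"y":0.010,"z":-0.016,"rx":-1,"ry":0,"rz":0},{"hand":0.050,"x":0,"y":0.026,"z":-0.042,"rx":-2,"ry":0,"rz":0},{"hand":0.050,"x":0,"y":0.045,"z":-0.073,"rx":-3,"ry":0,"rz":0},{"hand":0.050,"x":0,"y":0.065,"z":-0.105,"rx":-4,"ry":0,"rz":0},{"hand":0.050,"x":0,"y":0.082,"z":-0.133,"rx":-5,"ry":0,"rz":0},{"hand":0.050,"x":0,"y":0.0915,"z":-0.148,"rx":-5,"ry":0,"rz":0},{"hand":0.050,"x":0,"y":0.093,"z":-0.150,"rx":-5,"ry":0,"rz":0},{"hand":0.050,"x":0.010,"y":0.093,"z":-0.150,"rx":-5,"ry":0,"rz":0},{"hand":0.050,"x":0.025,"y":0.093,"z":-0.150,"rx":-5,"ry":0,"rz":0},{"hand":0.050,"x":0.035,"y":0.093,"z":-0.150,"rx":-5,"ry":0,"rz":0}]' 20; python3 tgt.py .593 .250 .114 -1.2
python3 - <<'E'
from workcell import snapshot
from tb import *
for n,x,y in(("scene",320,220),("top",150,100)):
  s=snapshot(n);f=s["frame"][...,::-1];cv2.imwrite(f"pics/{n}6.png",cv2.resize(f[y:y+190,x:x+200],None,fx=3,fy=3))
E
```

```text
time_s: 11.8
tool_pos: [0.5924, 0.249, 0.1729]
orientation: [[-0.003, 1.0, -0.021], [-0.001, -0.021, -1.0], [-1.0, -0.003, 0.001]]
contact_force: [0.7, -0.5, 0.0]
gripper_width: 0.05
t 11.8 pos [0.5924 0.249  0.1729] yaw(y) -1.22 tilt [-0.0035 -0.001 ] F [ 0.69 -0.48  0.03] w 0.05 q [-0.76  0.54  0.43  1.69 -0.26  0.97 -0.26]
shift [ 0.0589  0.0007 -0.001 ]
turn [-0.02  0.06  0.2 ]
```

View pics/scene6.png

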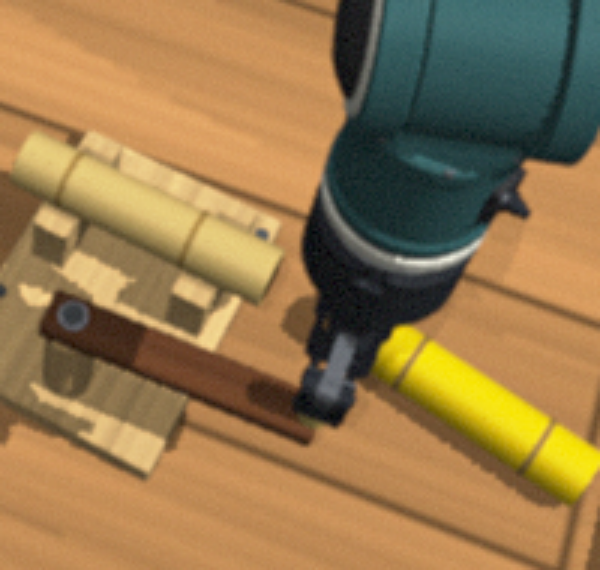

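View pics/top6.png

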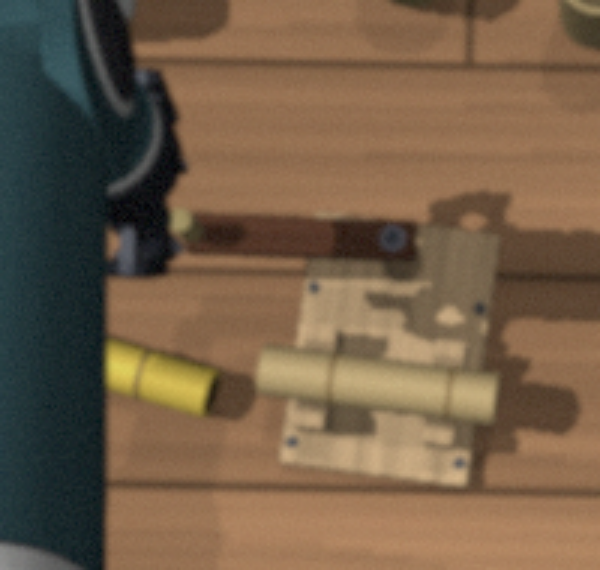

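Both views show the tube across both V blocks, at top (276,228) px. The fingers straddle the peg, at top (210,174) px. I descend and narrow the fingers around the peg.

```bash
python3 -m crank '[{"hand":0.050,"x":0.010,"y":0.0007,"z":-0.001,"rx":0,"ry":0,"rz":0},{"hand":0.050,"x":0.025,"y":0.0007,"z":-0.001,"rx":0,"ry":0,"rz":0},{"hand":0.050,"x":0.040,"y":0.0007,"z":-0.001,"rx":0,"ry":0,"rz":0},{"hand":0.050,"x":0.052,"y":0.0007,"z":-0.001,"rx":0,"ry":0,"rz":0},{"hand":0.050,"x":0.059,"y":0.0007,"z":-0.001,"rx":0,"ry":0,"rz":0},{"hand":0.050,"x":0.059,"y":0.0007,"z":-0.001,"rx":0,"ry":0,"rz":0},{"hand":0.040,"x":0.059,"y":0.0007,"z":-0.001,"rx":0,"ry":0,"rz":0},{"hand":0.028,"x":0.059,"y":0.0007,"z":-0.001,"rx":0,"ry":0,"rz":0},{"hand":0.028,"x":0.059,"y":0.0007,"z":-0.001,"rx":0,"ry":0,"rz":0},{"hand":0.028,"x":0.059,"y":0.0007,"z":-0.001,"rx":0,"ry":0,"rz":0}]' 20; python3 tgt.py .593 .250 .114 -1.2
python3 - <<'E'
import numpy as np
from workcell import ctrl
s=ctrl.get_state();R=s["orientation"];p=s["tool_pos"]
piv=np.array([.5908,.1002]);
for b in np.arange(88.8,180,8.5):
    if b>176:break
    # strap direction b; tool at peg + 0
    t=np.radians(b);w=np.r_[piv+.15*np.array([np.cos(t),np.sin(t)]),p[2]]
    d=R.T@(w-p);print(round(b,1),d.round(4),"rx",round(-(b-88.8),1),w.round(3))
E
```

```text
time_s: 13.15
tool_pos: [0.5926, 0.2501, 0.1138]
orientation: [[-0.004, 1.0, -0.021], [-0.001, -0.021, -1.0], [-1.0, -0.004, 0.002]]
contact_force: [0.2, -0.6, -0.8]
gripper_width: 0.0278
t 13.15 pos [0.5926 0.2501 0.1138] yaw(y) -1.21 tilt [-0.0043 -0.0015] F [ 0.21 -0.57 -0.76] w 0.0278 q [-0.74  0.61  0.4   1.72 -0.3   0.87 -0.23]
shift [-0.0002  0.0004  0.0001]
turn [-0.01  0.09  0.24]
88.8 [-0.      0.0013 -0.0001] rx -0.0 [0.594 0.25  0.114]
97.3 [ 0.0001 -0.0209  0.0015] rx -8.5 [0.572 0.249 0.114]
105.8 [ 0.0002 -0.0426  0.0064] rx -17.0 [0.55  0.245 0.114]
114.3 [ 0.0003 -0.0633  0.0145] rx -25.5 [0.529 0.237 0.114]
122.8 [ 0.0004 -0.0826  0.0255] rx -34.0 [0.51  0.226 0.114]
131.3 [ 0.0005 -0.1     0.0393] rx -42.5 [0.492 0.213 0.114]
139.8 [ 0.0006 -0.1153  0.0555] rx -51.0 [0.476 0.197 0.114]
148.3 [ 0.0007 -0.1279  0.0738] rx -59.5 [0.463 0.179 0.114]
156.8 [ 0.0007 -0.1378  0.0937] rx -68.0 [0.453 0.159 0.114]
165.3 [ 0.0008 -0.1445  0.1149] rx -76.5 [0.446 0.138 0.114]
173.8 [ 0.0008 -0.1481  0.1368] rx -85.0 [0.442 0.116 0.114]
```

The fingers are around the peg with no force. I swing the first half along the arc, turning with the strap.

```bash
python3 -m crank '[{"hand":0.028,"x":0,"y":-0.009,"z":0.0004,"rx":-4,"ry":0,"rz":0},{"hand":0.028,"x":0,"y":-0.021,"z":0.0015,"rx":-8.5,"ry":0,"rz":0},{"hand":0.028,"x":0,"y":-0.0325,"z":0.004,"rx":-13,"ry":0,"rz":0},{"hand":0.028,"x":0,"y":-0.0426,"z":0.0064,"rx":-17,"ry":0,"rz":0},{"hand":0.028,"x":0,"y":-0.0525,"z":0.010,"rx":-21,"ry":0,"rz":0},{"hand":0.028,"x":0,"y":-0.0633,"z":0.0145,"rx":-25.5,"ry":0,"rz":0},{"hand":0.028,"x":0,"y":-0.0737,"z":0.020,"rx":-30,"ry":0,"rz":0},{"hand":0.028,"x":0,"y":-0.0826,"z":0.0255,"rx":-34,"ry":0,"rz":0},{"hand":0.028,"x":0,"y":-0.091,"z":0.032,"rx":-38,"ry":0,"rz":0},{"hand":0.028,"x":0,"y":-0.100,"z":0.0393,"rx":-42.5,"ry":0,"rz":0}]' 20
cat > arc.py <<'E'
import numpy as np
from workcell import ctrl
s=ctrl.get_state();R=s["orientation"];p=s["tool_pos"];piv=np.array([.5908,.1002])
print(s["time_s"],p,s["contact_force"].round(2),s["gripper_width"],s["q"].round(2))
b0=np.degrees(np.arctan2(*(p[:2]-piv)[::-1]));yaw=np.degrees(np.arctan2(R[1,1],R[0,1]));print("b0",b0,"r",np.linalg.norm(p[:2]-piv),"yaw",yaw)
for b in np.arange(135,180,4.25):
    t=np.radians(b);w=np.r_[piv+.15*np.array([np.cos(t),np.sin(t)]),.1138];d=R.T@(w-p);print(round(b,1),d.round(4),"rx",round(-(b-90-yaw),1),w.round(3))
E
python3 arc.py
python3 - <<'E'
from workcell import snapshot
from tb import *
for n,x,y in(("scene",290,220),("top",150,100)):
  s=snapshot(n);f=s["frame"][...,::-1];cv2.imwrite(f"pics/{n}7.png",cv2.resize(f[y:y+190,x:x+200],None,fx=3,fy=3))
E
```

```text
time_s: 14.4
tool_pos: [0.4919, 0.2129, 0.1146]
orientation: [[-0.003, 0.75, 0.662], [-0.001, 0.662, -0.75], [-1.0, -0.003, -0.001]]
contact_force: [1.2, 0.9, 0.3]
gripper_width: 0.0279
14.4 [0.49189298 0.21293302 0.11457656] [1.25 0.91 0.34] 0.02794540329444851 [-0.65  0.44  0.22  1.98 -0.14  0.74  0.38]
b0 131.26229809431143 r 0.14997110857568136 yaw 41.446774183504004
135.0 [ 0.0008 -0.0098  0.0003] rx -3.6 [0.485 0.206 0.114]
139.2 [ 0.0008 -0.0208  0.0014] rx -7.8 [0.477 0.198 0.114]
143.5 [ 0.0009 -0.0318  0.0033] rx -12.1 [0.47  0.189 0.114]
147.8 [ 0.0009 -0.0426  0.006 ] rx -16.3 [0.464 0.18  0.114]
152.0 [ 0.0009 -0.0531  0.0095] rx -20.6 [0.458 0.171 0.114]
156.2 [ 0.001  -0.0634  0.0138] rx -24.8 [0.454 0.161 0.114]
160.5 [ 0.001  -0.0733  0.0188] rx -29.1 [0.449 0.15  0.114]
164.8 [ 0.001  -0.0828  0.0246] rx -33.3 [0.446 0.14  0.114]
169.0 [ 0.001  -0.0919  0.0311] rx -37.6 [0.444 0.129 0.114]
173.2 [ 0.001  -0.1005  0.0382] rx -41.8 [0.442 0.118 0.114]
177.5 [ 0.0011 -0.1085  0.0459] rx -46.1 [0.441 0.107 0.114]
```

View pics/scene7.png

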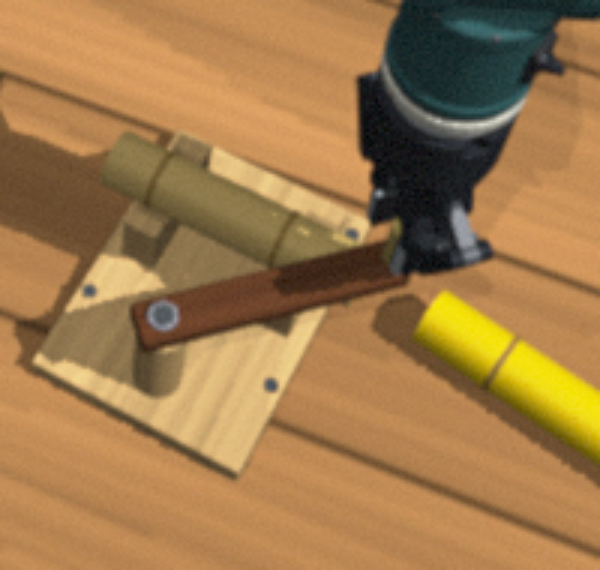

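View pics/top7.png

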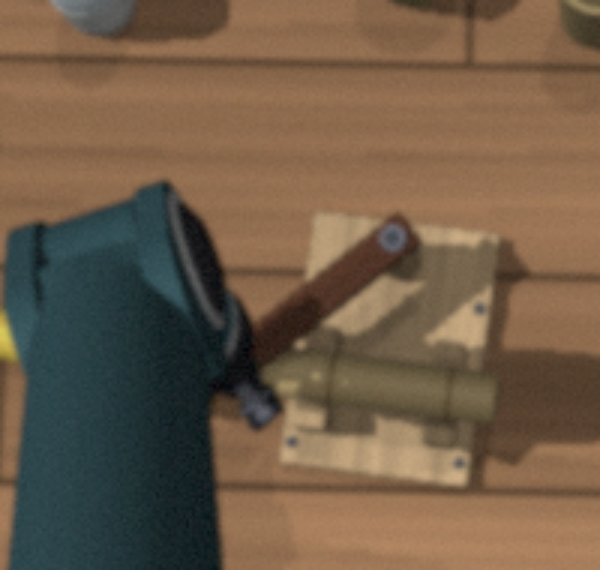

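The strap follows the fingers (scene (422,302) px) and the tube is undisturbed. I swing the rest, to the stop.

```bash
python3 -m crank '[{"hand":0.028,"x":0,"y":-0.0098,"z":0.0003,"rx":-3.6,"ry":0,"rz":0},{"hand":0.028,"x":0,"y":-0.0208,"z":0.0014,"rx":-7.8,"ry":0,"rz":0},{"hand":0.028,"x":0,"y":-0.0318,"z":0.0033,"rx":-12,"ry":0,"rz":0},{"hand":0.028,"x":0,"y":-0.0426,"z":0.006,"rx":-16.3,"ry":0,"rz":0},{"hand":0.028,"x":0,"y":-0.0531,"z":0.0095,"rx":-20.6,"ry":0,"rz":0},{"hand":0.028,"x":0,"y":-0.0634,"z":0.0138,"rx":-24.8,"ry":0,"rz":0},{"hand":0.028,"x":0,"y":-0.0733,"z":0.0188,"rx":-29,"ry":0,"rz":0},{"hand":0.028,"x":0,"y":-0.0828,"z":0.0246,"rx":-33.3,"ry":0,"rz":0},{"hand":0.028,"x":0,"y":-0.0919,"z":0.0311,"rx":-37.6,"ry":0,"rz":0},{"hand":0.028,"x":0,"y":-0.1005,"z":0.0382,"rx":-41.8,"ry":0,"rz":0}]' 20
python3 arc.py
```

```text
time_s: 15.75
tool_pos: [0.4414, 0.1173, 0.1151]
orientation: [[-0.004, 0.12, 0.993], [-0.001, 0.993, -0.12], [-1.0, -0.002, -0.004]]
contact_force: [0.0, 0.3, -0.2]
gripper_width: 0.0282
15.75 [0.44140514 0.11729199 0.11505517] [ 0.03  0.29 -0.25] 0.02815688814582272 [-0.4   0.32  0.07  2.16 -0.04  0.67  1.15]
b0 173.47327293060974 r 0.15036941347510996 yaw 83.11214749309025
135.0 [0.001  0.0935 0.0323] rx 38.1 [0.485 0.206 0.114]
139.2 [0.001  0.0845 0.0258] rx 33.9 [0.477 0.198 0.114]
143.5 [0.0011 0.0751 0.02  ] rx 29.6 [0.47  0.189 0.114]
147.8 [0.0011 0.0652 0.0148] rx 25.4 [0.464 0.18  0.114]
152.0 [0.0011 0.055  0.0104] rx 21.1 [0.458 0.171 0.114]
156.2 [0.0012 0.0445 0.0068] rx 16.9 [0.454 0.161 0.114]
160.5 [0.0012 0.0337 0.004 ] rx 12.6 [0.449 0.15  0.114]
164.8 [0.0012 0.0228 0.002 ] rx 8.4 [0.446 0.14  0.114]
169.0 [0.0012 0.0117 0.0008] rx 4.1 [0.444 0.129 0.114]
173.2 [0.0013 0.0006 0.0004] rx -0.1 [0.442 0.118 0.114]
177.5 [ 0.0013 -0.0105  0.0008] rx -4.4 [0.441 0.107 0.114]
```

Slow push of up to about 11 mm more, to meet the stop, then back off to the middle of the slack.

```bash
python3 -m crank '[{"hand":0.028,"x":0,"y":-0.002,"z":0,"rx":-1,"ry":0,"rz":0},{"hand":0.028,"x":0,"y":-0.004,"z":0,"rx":-2,"ry":0,"rz":0},{"hand":0.028,"x":0,"y":-0.006,"z":0,"rx":-2,"ry":0,"rz":0},{"hand":0.028,"x":0,"y":-0.008,"z":0.0005,"rx":-3,"ry":0,"rz":0},{"hand":0.028,"x":0,"y":-0.009,"z":0.0005,"rx":-3,"ry":0,"rz":0},{"hand":0.028,"x":0,"y":-0.010,"z":0.0005,"rx":-3,"ry":0,"rz":0},{"hand":0.028,"x":0,"y":-0.0105,"z":0.0005,"rx":-3,"ry":0,"rz":0},{"hand":0.028,"x":0,"y":-0.011,"z":0.0005,"rx":-3,"ry":0,"rz":0},{"hand":0.028,"x":0,"y":-0.011,"z":0.0005,"rx":-3,"ry":0,"rz":0},{"hand":0.028,"x":0,"y":-0.011,"z":0.0005,"rx":-3,"ry":0,"rz":0}]' 20
python3 arc.py | head -2
```

```text
time_s: 17.0
tool_pos: [0.4407, 0.1071, 0.1151]
orientation: [[-0.004, 0.067, 0.998], [-0.0, 0.998, -0.067], [-1.0, -0.0, -0.004]]
contact_force: [-0.2, 5.4, -2.2]
gripper_width: 0.0284
17.0 [0.44066959 0.10708141 0.11513553] [-0.17  5.41 -2.24] 0.02843246647451935 [-0.37  0.32  0.07  2.16 -0.03  0.67  1.23]
b0 177.3756161714789 r 0.15028803200048274 yaw 86.1438405829573
```

The reaction of 5.4 N shows the strap is on its stop. I back off into the slack, open slightly and rise clear.

```bash
python3 -m crank '[{"hand":0.028,"x":0,"y":0.003,"z":0,"rx":0,"ry":0,"rz":0},{"hand":0.034,"x":0,"y":0.005,"z":0,"rx":0,"ry":0,"rz":0},{"hand":0.044,"x":0,"y":0.005,"z":0,"rx":0,"ry":0,"rz":0},{"hand":0.044,"x":0,"y":0.005,"z":0,"rx":0,"ry":0,"rz":0},{"hand":0.044,"x":-0.010,"y":0.005,"z":0,"rx":0,"ry":0,"rz":0},{"hand":0.044,"x":-0.030,"y":0.005,"z":0,"rx":0,"ry":0,"rz":0},{"hand":0.044,"x":-0.060,"y":0.005,"z":0,"rx":0,"ry":0,"rz":0},{"hand":0.044,"x":-0.095,"y":0.005,"z":0,"rx":0,"ry":0,"rz":0},{"hand":0.044,"x":-0.120,"y":0.005,"z":0,"rx":0,"ry":0,"rz":0},{"hand":0.044,"x":-0.125,"y":0.005,"z":0,"rx":0,"ry":0,"rz":0}]' 20
python3 arc.py | head -2
python3 - <<'E'
from workcell import snapshot
from tb import *
for n,x,y,t,a in(("scene",250,220,np.array([.48697,.1141]),-6.2),("top",190,130,np.array([.4855,.1099]),-6.)):
  s=snapshot(n);f=s["frame"][...,::-1];cv2.imwrite(f"pics/{n}9.png",cv2.resize(f[y:y+190,x:x+200],None,fx=3,fy=3));np.savez(f"{n}9.npz",**s)
  tube(s,t,a,.064,.092)
  C=cloud(s).reshape(-1,3);k=(C[:,2]>.136)&(C[:,2]<.15)&(abs(C[:,0]-.442)<.03)&(abs(C[:,1]-.115)<.03)
  if k.sum(): print("peg",k.sum(),C[k].mean(0))
E
```

```text
time_s: 18.25
tool_pos: [0.4425, 0.1123, 0.2422]
orientation: [[0.0, 0.067, 0.998], [0.001, 0.998, -0.067], [-1.0, 0.001, 0.0]]
contact_force: [-0.4, 0.6, -0.3]
gripper_width: 0.0438
18.25 [0.44247261 0.11232599 0.24219077] [-0.39  0.6  -0.25] 0.043799585392755885 [-0.39  0.12  0.07  2.05 -0.01  0.97  1.19]
b0 175.3263771754661 r 0.14882221951404226 yaw 86.13708652574293
1448 rect [-1.4 -1.4] [ 64.9 181.2] 1.1 y [-0.0911  0.0885] ztop 0.0836
  y -0.09 -0.065 229 x range [-0.0165  0.0192] ztop 0.0836
  y -0.035 0.035 366 x range [-0.016   0.0207] ztop 0.0835
  y 0.04 0.085 460 x range [-0.019   0.0202] ztop 0.0834
peg 72 [0.44288118 0.11399165 0.14171231]
442 rect [  0.2 -54.8] [67.  74.8] 6.93 y [-0.0909 -0.0171] ztop 0.0861
  y -0.09 -0.065 188 x range [-0.0187  0.0194] ztop 0.0857
  y -0.035 0.035 87 x range [-0.0087  0.0203] ztop 0.0866
```

View pics/scene9.png

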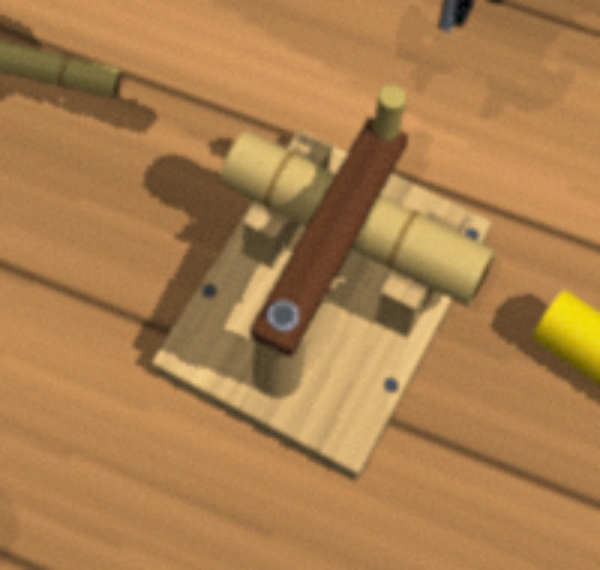

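View pics/top9.png

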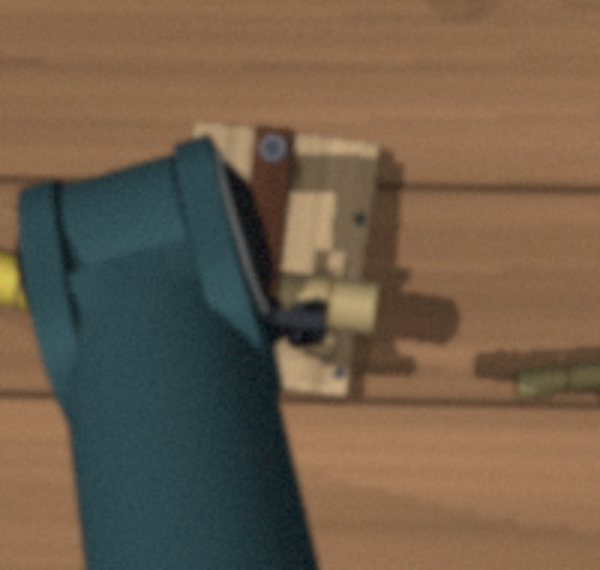

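The scene picture shows the strap over the tube with its peg at scene (380,252) px. The angle works out at about -0.02 rad, on its stop. The tube lies in both notches and the hand is 10 cm above everything. Handing in.

```bash
python3 -c "
from workcell import ctrl
s=ctrl.get_state();print(s['time_s'],abs(s['dq']).max());print(ctrl.hand_in())"
```

```text
18.35 0.02553460070921782
the job is handed in; nothing more can be done
None
```

I set the long thick tube down in both V notches and let go. I then swung the strap over it by the peg until it met the stop, rose clear and handed in at about 18 s; no verdict was reported.

**Tube:** the last scene-camera check put its middle at about x 0 and y -1 mm in the jig frame, with its direction within about 1° of the V axis.

**Strap:** its angle was about -0.02 rad. I felt 5.4 N at the stop before backing off, and after that the robot touched nothing.

**Disagreements:** the two cameras differed by 2–4 mm in world y. Their readings of the tube's top were 83.5 mm and 86 mm, against the nominal 82 mm, which I put down to depth error. The arm hid half the tube from the top camera in the last picture, so the final tube check rests mainly on the scene camera.

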